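# Load the drying station and set its fan

### The arm

A 7-joint arm with a two-finger parallel gripper is mounted at the origin on a cart in front of the work surface, level with it; the furniture and walls round the work are solid. World frame = base frame: x ahead of the robot, y to its left, z up, the work surface at z = 0. Lengths are in m, angles in degrees, forces in N, time in s.
With the tool pointing down it reaches from about 0.35 to 0.9 m from the base axis. Payload 19.9 kg.
Tool frame: the origin (TCP) lies midway between the tips of the shut fingers; the grasp point (between the pads) lies tcp_to_grasp behind it (tcp_to_grasp is the distance from the TCP to the grasp point, in m); z points along the fingers, y is the line along which they close (so a half turn about z gives the same grasp; the last joint's range is limited). The gripper opens to 94 mm and grips with 3 to 60 N. Pads are 16 mm wide; open, the fingers measure 119 mm over their backs; the gripper's body (75 mm by 177 mm) begins 78 mm behind the grasp point.
Start: joints at [63.226, 23.915, -0.59, 92.452, 0.269, 63.638, -3.037], TCP at [0.258, -0.569, 0.205] pointing down, gripper open.
Joint ranges: [-161.28, 161.28], [-22.2, 115.67], [-73.04, 71.86], [3.21, 147.25], [-68.34, 248.33], [10.77, 114.83], [-161.83, 161.83]. Speed limits (degrees/s): [108.29, 108.29, 136.94, 136.94, 172.46, 172.46, 172.46].

### API

Orientations are given as [roll, pitch, yaw] about the fixed x, y, z axes, in that order (R = Rz(yaw) Ry(pitch) Rx(roll)).
In Python, from bench import * gives the robot as it stands. Calls block until the motion is done:
- movep(position, orientation): joint-space move of the TCP to a pose.
- line_to(position, max_speed=0.15, rot=None, max_force=None): straight line of the TCP; rot=None keeps the orientation; max_speed is the mean speed in m/s. With max_force (N) it stops when the force on the tool has changed by that much, and returns True; else False.
- goto_joints(angles): joint-space move.
- open_gripper() and grasp(effort=None): open the fingers fully, or close them until they stop; effort is the grip in N (None keeps the last).
- wait(seconds).
- inverse_kinematics(position, orientation): joint angles nearest the present ones, or None.
- get_obs(): the state.
- camera(name): name is "side" or "top"; returns (picture, depth): 480x640x3 uint8, red, green, blue; 480x640 float32, m along the optical axis (not along the pixel's ray), 0 where there is no reading.
- camera_params(name): a dict with "fovy" (degrees; the focal length in pixels is half the picture's height over the tangent of half this angle, whatever the lens; pixels are square), "cx", "cy" (the principal point, pixels), "k1" (the pictures are not rectified: a ray, as slopes to the right and down, at radius r is drawn at 1 + k1 r^2 times it, then the intrinsics apply), "rvec" (rotation vector, rad) and "tvec" (3), from world to camera coordinates, as OpenCV has them. Camera axes: x right, y down, z forward; pixel columns grow to the right and rows downward; lengths in m; the calibration is good to about 2 mm. A picture is of the moment at which its call begins. camera_params takes no time and is no camera call.
A pose or a line that the arm cannot do raises IKError and nothing moves.
- hand_in(): hands the job in; it is judged then, once.
The state is a dict: "clock": time; "joint_positions": joint angles; "qd": joint speeds; "tau": joint torques, N m; "eef_pos": TCP position; "tcp_rot": TCP orientation; "contact_force": force on the tool from outside, world axes, zero at the start; "ft_torque": the same for the moment, N m; "gripper_width": finger opening in m; "grasp_force": force on a finger pad.
Only numpy, scipy, OpenCV 4.12 (cv2) and the standard library are available. Lean on these libraries where they do the work, as an engineer would, in place of code of your own. Each camera call takes 0.05 s, during which the arm holds its last target. There are 200 camera calls.

### The job

Get the drying station going: take the red felt weight out of its open tray and lay it flat on the bare table, then stand every rinsed bottle and loupe that is out in front of the station upright in the tray, side by side on its floor. When the tray is loaded, turn the fan selector until it rests exactly as many clicks past its red off dot as there are bottles and loupes in the tray (3 to 5, so count them), and last press the green start button fully down and let go. Leave the blue slide box where it is.

Things in the scene. Friction and masses are not known exactly. Their poses are not given: they have to be found in the camera images.
- bottle_a_mid (a point): brown bottle with black screw cap, round, body 52 mm across (a paper label reaches to 57 mm), 106 mm high, the cap 30 mm across from 88 to 106 mm above the foot, straight-sided up to 60 mm above the foot, 190 g. Origin of this point: on its axis, half-way up. 
- bottle_b_mid (a point): small brown dropper bottle, round, body 38 mm across (label to 42 mm), 127 mm high with its soft black bulb; the hard black collar under the bulb is 24 mm across, from 70 to 88 mm above the foot, and is a good grip; nothing above 88 mm resists a touch. 90 g. Origin of this point: on its axis, half-way up. May be absent (None).
- bottle_c_mid (a point): white bottle with blue screw cap, round, body 45 mm across (label to 50 mm), 102 mm high, the cap 28 mm across from 84 to 102 mm above the foot, straight-sided up to 60 mm above the foot, 160 g. Origin of this point: on its axis, half-way up. May be absent (None).
- loupe_mid (a point): black stand loupe, round, 42 mm across and 42 mm high, 60 g; grip across its upper half. Origin of this point: on its axis, half-way up. 
- loupe_2_mid (a point): a second black stand loupe, just like the first, 42 mm across and 42 mm high, 60 g. Origin of this point: on its axis, half-way up. May be absent (None).
- tray_in (a point): centre of the inner floor of the drying station's open aluminium tray, 6 mm above the table. x points to the white fan housing (65 mm high, 33 mm behind the inner wall), y along the tray to the robot's left, towards the panel, z up. Inside 110 (x) by 260 mm (y); walls 5 mm thick, 20 mm high inside. The white control panel (65 mm high) joins its +y end. Fixed; place and yaw vary.
- selector_grip (a point): grip point of the fan selector at the back of the panel: on its vertical axis, 7 mm below its top, 102 mm above the table. The knob is a black bar 42 mm long, 14 mm thick, 30 mm high on a disc 44 mm across. The point turns with it: x along the bar, white pointer line on its -x side, y across the bar (grip across y), z up.
- selector (a joint): selector angle, rad: 0 is off, pointer at the red dot; grows turning clockwise seen from above. A click each 30 degrees (0.5236 rad), a white dot at each of clicks 1 to 6, stops at clicks 0 and 6. Detents (peak about 0.06 N m) draw it to the nearest click when let go. Starts at click 0 or 1.
- start_top (a point): centre of the top of the green round start button, 28 mm across, at the front of the panel, 90 mm in front of the selector's axis, 87 mm above the table. Press straight down: sprung, 6 mm travel, about 5 N to push it fully down, returns when let go. Its black collar, 44 mm across, is 10 mm below the top.
- start (a joint): how far the start button is pressed, m: 0 up, 0.006 fully down; more than 0.004 counts as pressed.
- slide_box_mid (a point): blue slide box, 63 x 86 x 30 mm, to be left alone. This point: its centre.
- weight_2_mid (a point): red felt-covered steel weight, a block 34 (its x) by 56 (its y) by 22 mm high (z), 420 g, lying in the tray at the start. This point: its centre, 11 mm above its underside.

How it is judged:
By the outcome, as a careful person would: the job done as asked, in the order asked, and still so for the second after the job is handed in, with the robot touching nothing.
Of bottle_b, bottle_c, loupe_2 only 1 to 3 are there at a start; the rules pass over those that are not, and their reading is None.
At some moment in a run one of weight_2, loupe, loupe_2 may be knocked a few centimetres aside while the robot is not near it.
It also fails if it takes over 210 s, if anything falls off the work surface, if the arm or the gripper's body presses on something with over 40 N, if the wrist force passes 120 N, or if a joint passes its speed limit or range.

## Working session

There is one attempt and no reset: what is moved stays moved. The work goes in short steps, each a Python script; the robot and the scene stay as the last script left them, time stands still between calls to the robot, and variables do not carry over. Pictures are saved under pics/ and viewed, at most 14 in all, crops included, and the job is handed in when it is done.

```bash
ls; mkdir -p pics
cat > h.py <<'E'
from bench import *
import numpy as np, cv2
def save(n,img): cv2.imwrite(f'pics/{n}.png',cv2.cvtColor(img,cv2.COLOR_RGB2BGR))
def cloud(name,d):
    p=camera_params(name); f=240/np.tan(np.radians(p['fovy'])/2)
    K=np.array([[f,0,p['cx']],[0,f,p['cy']],[0,0,1.]])
    v,u=np.mgrid[0:480,0:640]
    pts=np.stack([u,v],-1).reshape(-1,1,2).astype(float)
    n=cv2.undistortPoints(pts,K,np.array([p['k1'],0,0,0.])).reshape(480,640,2)
    c=np.dstack([n[...,0]*d,n[...,1]*d,d])
    R=cv2.Rodrigues(np.array(p['rvec'],float))[0]
    w=(c-np.array(p['tvec'],float).ravel())@R
    w[d<=0]=np.nan
    return w
E
python3 - <<'E'
from h import *
o=get_obs(); print({k:np.round(v,3) for k,v in o.items()}); print(tcp_to_grasp)
for n in('side','top'):
    i,d=camera(n); save(n+'0',i); np.savez(f'{n}0.npz',i=i,w=cloud(n,d)); print(camera_params(n))
E
```

```text
pics
{'clock': np.float64(0.0), 'joint_positions': array([63.225, 23.946, -0.59 , 92.487,  0.268, 63.639, -3.036]), 'qd': array([-0.063, -0.065,  0.011,  0.008, -0.04 ,  0.002,  0.065]), 'tau': array([-1.0000e-03, -8.5125e+01,  6.3800e-01, -4.2599e+01, -4.9000e-02,
        1.9000e-02,  0.0000e+00]), 'eef_pos': array([ 0.258, -0.569,  0.205]), 'tcp_rot': array([-1.79929e+02,  5.00000e-03,  2.43970e+01]), 'contact_force': array([ 0.514,  0.172, -0.455]), 'ft_torque': array([ 0.007,  0.029, -0.009]), 'grasp_force': np.float64(0.0), 'gripper_width': np.float64(0.094)}
0.0188
{'fovy': 52.74945873663935, 'cx': 319.2196031005545, 'cy': 232.76123988890913, 'k1': -0.12274488010593412, 'rvec': array([ 2.1403392 ,  0.06817625, -0.05456407]), 'tvec': array([-0.54231603,  0.0618531 ,  1.02991396])}
{'fovy': 55.080913489833854, 'cx': 321.90369487181886, 'cy': 240.19048651623382, 'k1': -0.10590443330356324, 'rvec': array([ 2.07675373, -2.14103282,  0.19104486]), 'tvec': array([0.03539828, 0.57977604, 0.82091928])}
```

View pics/top0.png

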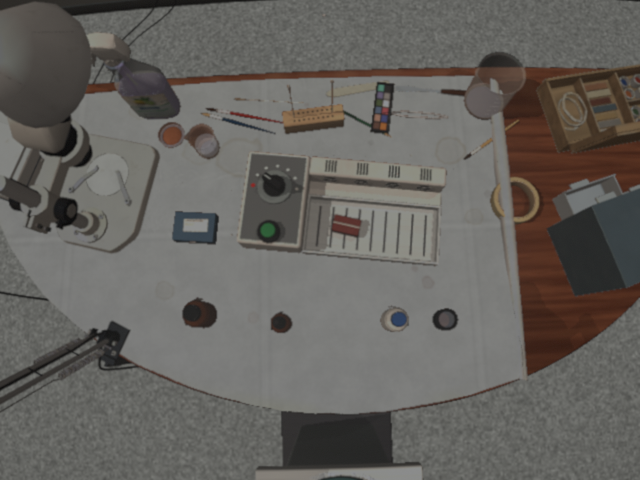

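View pics/side0.png

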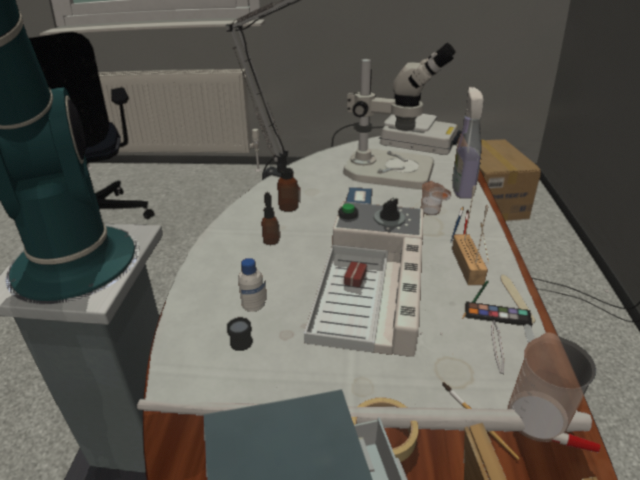

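The top view shows bottle_a (200,313), dropper (281,323), white bottle (395,319) and one loupe (445,319). The weight is at (347,226), the selector at (272,184), the button at (268,231) and the slide box at (195,227). So there are 4 items. Next I'll measure them.

```bash
cat > m.py <<'E'
from h import *
T=np.load('top0.npz');S=np.load('side0.npz')
w=T['w'];s=S['w']
print('z table',np.nanmedian(w[270:300,300:380,2]),np.nanmedian(s[280:320,290:310,2]))
# heights grid cluster, both clouds, region in front of station
allp=np.vstack([w.reshape(-1,3),s.reshape(-1,3)]); src=np.r_[np.zeros(w.size//3),np.ones(s.size//3)]
col=np.vstack([T['i'].reshape(-1,3),S['i'].reshape(-1,3)])
for n,(u,v) in dict(a=(200,313),b=(281,323),c=(395,319),l=(445,319),wt=(347,226),sel=(272,184),btn=(268,231),box=(195,227)).items():
    c=w[v,u]; m=(np.linalg.norm(allp[:,:2]-c[:2],axis=1)<.06)&(allp[:,2]>.012)
    print(n,'pix',np.round(c,3),end=' ')
    for k in(0,1):
        q=allp[m&(src==k)]
        if len(q): print(k,len(q),'xyz min',q.min(0).round(3),'max',q.max(0).round(3),end=' ')
    print()
# station: tray floor corners & housing edges pixels from top view
for u,v in [(306,198),(303,252),(437,262),(440,207),(311,158),(445,168),(250,152),(308,156),(240,246),(302,250),(440,232)]:
    print((u,v),w[v,u].round(3))
E
python3 m.py
python3 - <<'E'
import cv2
a=cv2.imread('pics/top0.png')
cv2.imwrite('pics/c1.png',cv2.resize(a[140:340,170:470],None,fx=2.66,fy=2.66,interpolation=cv2.INTER_CUBIC))
E
```

```text
z table 0.003003267587056544 0.0017490865304484807
a pix [0.447 0.241 0.092] 0 818 xyz min [0.421 0.231 0.012] max [0.479 0.281 0.113] 1 778 xyz min [0.423 0.225 0.012] max [0.479 0.269 0.11 ] 
b pix [0.425 0.091 0.12 ] 0 370 xyz min [0.41  0.081 0.012] max [0.451 0.119 0.13 ] 1 644 xyz min [0.41  0.078 0.012] max [0.451 0.11  0.128] 
c pix [ 0.426 -0.107  0.104] 0 574 xyz min [ 0.405 -0.138  0.013] max [ 0.454 -0.091  0.107] 1 1111 xyz min [ 0.405 -0.141  0.012] max [ 0.453 -0.103  0.105] 
l pix [ 0.424 -0.21   0.043] 0 453 xyz min [ 0.403 -0.235  0.012] max [ 0.445 -0.192  0.048] 1 595 xyz min [ 0.405 -0.236  0.012] max [ 0.445 -0.192  0.045] 
wt pix [ 0.613 -0.032  0.031] 0 646 xyz min [ 0.553 -0.083  0.012] max [0.672 0.023 0.035] 1 500 xyz min [ 0.554 -0.063  0.012] max [0.672 0.002 0.031] 
sel pix [0.679 0.106 0.109] 0 2854 xyz min [0.62  0.047 0.043] max [0.739 0.166 0.114] 1 1380 xyz min [0.621 0.046 0.025] max [0.739 0.163 0.112] 
btn pix [0.595 0.117 0.09 ] 0 2469 xyz min [0.566 0.057 0.012] max [0.655 0.176 0.093] 1 910 xyz min [0.567 0.057 0.021] max [0.654 0.174 0.09 ] 
box pix [0.621 0.272 0.032] 0 7416 xyz min [0.59  0.231 0.013] max [0.681 0.331 0.578] 1 380 xyz min [0.592 0.233 0.015] max [0.658 0.319 0.035] 
(306, 198) [0.67  0.047 0.043]
(303, 252) [0.564 0.056 0.027]
(437, 262) [ 0.536 -0.206  0.029]
(440, 207) [ 0.647 -0.221  0.028]
(311, 158) [0.744 0.034 0.067]
(445, 168) [ 0.716 -0.228  0.065]
(250, 152) [0.763 0.156 0.064]
(308, 156) [0.749 0.04  0.066]
(240, 246) [0.585 0.186 0.003]
(302, 250) [0.569 0.058 0.025]
(440, 232) [ 0.596 -0.217  0.027]
```

View pics/c1.png

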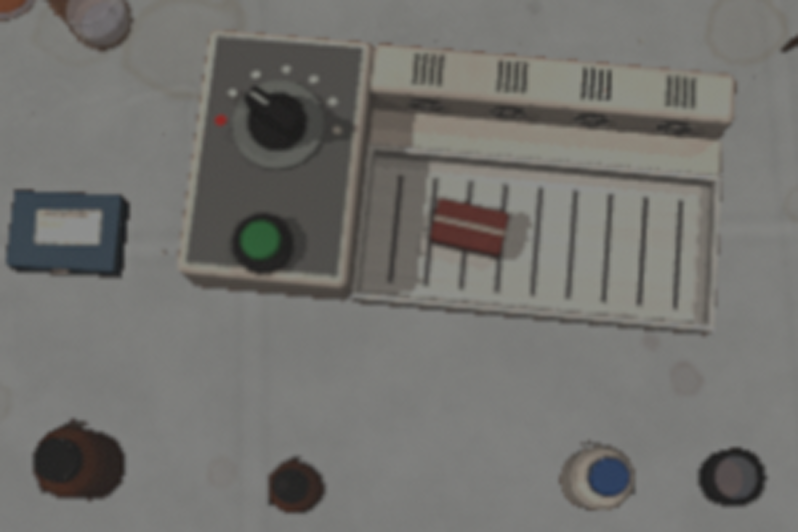

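The crop shows the selector pointer at the first white dot, so it is on click 1. The weight's long axis lies roughly along the tray, and there are 4 items. Next is the fine geometry.

```bash
cat > m2.py <<'E'
from h import *
from scipy.optimize import least_squares
T=np.load('top0.npz');S=np.load('side0.npz')
P=[T['w'].reshape(-1,3),S['w'].reshape(-1,3)]; C=[T['i'].reshape(-1,3).astype(int),S['i'].reshape(-1,3).astype(int)]
zoff=[.003,.002]
for k in(0,1): P[k]=P[k]-[0,0,zoff[k]]
A=np.vstack(P);CC=np.vstack(C)
for n,c,r in [('a',(.45,.253),.0265),('b',(.4305,.098),.0195),('c',(.4295,-.116),.023),('l',(.4245,-.2135),.021)]:
    m=(np.hypot(*(A[:,:2]-c).T)<.04)&(A[:,2]>.014)&(A[:,2]<(.055 if n!='l' else .036))
    q=A[m]; s=least_squares(lambda x:np.hypot(q[:,0]-x[0],q[:,1]-x[1])-x[2],[*c,r],loss='soft_l1',f_scale=.002).x
    print(n,s.round(4),m.sum())
    if n in'b':
        for z in range(15,130,8):
            mm=(np.hypot(*(A[:,:2]-s[:2]).T)<.04)&(abs(A[:,2]-z/1000)<.004); d=np.hypot(*(A[mm,:2]-s[:2]).T)
            print(z,mm.sum(),np.percentile(d,[50,90]).round(4) if mm.any() else'')
# station yaw: panel+housing top z .06-.068 footprint
for k in(0,1):
    m=(abs(P[k][:,2]-.065)<.005)&(P[k][:,0]>.5)&(P[k][:,0]<.8)&(abs(P[k][:,1]+.03)<.25)
    print('top65 rect',cv2.minAreaRect((P[k][m,:2]*1000).astype(np.float32)))
    m=(P[k][:,2]>.016)&(P[k][:,2]<.030)&(P[k][:,0]>.5)&(P[k][:,0]<.68)&(P[k][:,1]>-.26)&(P[k][:,1]<.05)
    r=C[k]; red=(r[:,0]>1.6*r[:,1])&(r[:,0]>60)
    q=P[k][m&~red]; print('walls rect',len(q),cv2.minAreaRect((q[:,:2]*1000).astype(np.float32)))
    m=red&(P[k][:,2]>.02)&(P[k][:,2]<.04)&(np.hypot(*(P[k][:,:2]-[.613,-.03]).T)<.07)
    q=P[k][m]; print('weight',m.sum(),np.median(q[:,2]),cv2.minAreaRect((q[:,:2]*1000).astype(np.float32)))
    d=np.hypot(*(P[k][:,:2]-[.68,.105]).T)<.05
    q=P[k][d&(P[k][:,2]>.1)]; print('knob',len(q),cv2.minAreaRect((q[:,:2]*1000).astype(np.float32)),np.median(q[:,2]))
    g=(r[:,1]>1.4*r[:,0])&(r[:,1]>1.2*r[:,2])&(P[k][:,2]>.08)&(np.hypot(*(P[k][:,:2]-[.595,.117]).T)<.05)
    q=P[k][g]; print('btn',g.sum(),cv2.minEnclosingCircle((q[:,:2]*1000).astype(np.float32)),np.median(q[:,2]))
E
python3 m2.py
```

```text
a [0.4481 0.259  0.028 ] 480
b [0.4283 0.1007 0.0192] 364
15 61 [0.0192 0.0208]
23 69 [0.0191 0.0211]
31 59 [0.0193 0.0211]
39 66 [0.0195 0.0207]
47 67 [0.0194 0.0204]
55 187 [0.0175 0.0194]
63 128 [0.0137 0.0162]
71 38 [0.0122 0.0137]
79 45 [0.0122 0.0138]
87 97 [0.0104 0.0124]
95 18 [0.0086 0.0098]
103 30 [0.0093 0.0107]
111 34 [0.0093 0.0104]
119 73 [0.0076 0.0096]
127 35 [0.0047 0.0062]
c [ 0.427  -0.1144  0.0236] 545
l [ 0.4249 -0.2167  0.0157] 360
top65 rect ((649.0966796875, -24.304092407226562), (393.1973571777344, 188.1352081298828), 82.78244018554688)
walls rect 2105 ((612.6101684570312, -85.08743286132812), (271.62078857421875, 150.0044403076172), 86.74522399902344)
weight 272 0.02694158473693148 ((615.8539428710938, -30.36824607849121), (50.714027404785156, 31.182003021240234), 75.4411392211914)
knob 170 ((687.2442626953125, 106.27722930908203), (41.29703140258789, 14.55443286895752), 52.89802169799805) 0.10745060836441456
btn 159 ((597.621826171875, 118.91375732421875), 13.737523078918457) 0.0856400763586532
top65 rect ((650.11865234375, -25.169845581054688), (396.7235412597656, 184.7767791748047), 83.00628662109375)
walls rect 2099 ((607.005615234375, -89.15364074707031), (278.8270263671875, 146.61044311523438), 89.6366195678711)
weight 209 0.02651685280835918 ((617.5798950195312, -33.95665740966797), (52.717987060546875, 31.779613494873047), 75.24136352539062)
knob 96 ((687.9520263671875, 103.99571228027344), (41.40995788574219, 15.289605140686035), 57.816551208496094) 0.10643755496655126
btn 79 ((597.7957153320312, 116.57544708251953), 14.513051986694336) 0.08507928855428722
```

```bash
cat > m3.py <<'E'
from h import *
T=np.load('top0.npz');S=np.load('side0.npz')
yaw=np.radians(-7.1);ex=np.array([np.cos(yaw),np.sin(yaw)]);ey=np.array([-ex[1],ex[0]])
o=np.array([.65,-.0247])
for k,(D,zo) in enumerate(((T,.003),(S,.002))):
    w=D['w'].reshape(-1,3)-[0,0,zo]; l=np.c_[(w[:,:2]-o)@ex,(w[:,:2]-o)@ey,w[:,2]]
    b=(abs(l[:,0])<.2)&(abs(l[:,1])<.25)
    h=b&(l[:,2]>.06)&(l[:,2]<.07)
    print('y ext of 65',np.percentile(l[h,1],[.5,99.5]),'x ext',np.percentile(l[h,0],[.5,99.5]))
    hh=h&(l[:,1]<0); print('housing x',np.percentile(l[hh,0],[1,99]), 'panel y', np.percentile(l[h&(l[:,0]<-.02),1],[1,99]))
    f=b&(l[:,2]>.021)&(l[:,2]<.031)
    q=l[f&(abs(l[:,1]+.06)<.1)&(l[:,0]<-.05)];print('front wall x',len(q),np.percentile(q[:,0],[2,50,98]))
    q=l[f&(abs(l[:,1]+.06)<.1)&(l[:,0]>-.02)&(l[:,0]<.04)];print('back wall x',len(q),np.percentile(q[:,0],[2,50,98]))
    q=l[f&(abs(l[:,0]+.03)<.04)&(l[:,1]<-.15)];print('end wall y',len(q),np.percentile(q[:,1],[2,50,98]))
E
python3 m3.py
```

```text
y ext of 65 [-0.19114798  0.19480856] x ext [-0.09397943  0.09178483]
housing x [-0.19084946  0.0915748 ] panel y [-0.10480404  0.19461764]
front wall x 291 [-0.09569373 -0.09305766 -0.05084711]
back wall x 675 [-0.01847402  0.02655411  0.03966937]
end wall y 103 [-0.19779382 -0.1947169  -0.19246999]
y ext of 65 [-0.19680991  0.19046045] x ext [-0.19533768  0.09193866]
housing x [-0.1965842   0.09155774] panel y [-0.13445161  0.19193322]
front wall x 259 [-0.19797358 -0.09189339 -0.08870895]
back wall x 361 [-0.01913627  0.02370118  0.03910579]
end wall y 135 [-0.19957559 -0.19737829 -0.19349226]
```

```bash
cat >> h.py <<'E'
SY=-7.1
yw=np.radians(SY);EX=np.array([np.cos(yw),np.sin(yw)]);EY=np.array([-EX[1],EX[0]])
TR=np.array([.6074,-.0834])
def tray(x,y): return TR+x*EX+y*EY
G=tcp_to_grasp
def snap(name,zo={'top':.003,'side':.002}):
    i,d=camera(name); return i,cloud(name,d)-[0,0,zo[name]]
def weight():
    i,w=snap('top'); r=i.astype(int)
    m=(r[...,0]>1.6*r[...,1])&(r[...,0]>60)&(w[...,2]>.012)&(w[...,2]<.04)&(abs(w[...,0]-.55)<.16)&(abs(w[...,1]+.05)<.3)
    q=w[m]; return np.median(q[:,2]),cv2.minAreaRect((q[:,:2]*1000).astype(np.float32))
def low(c,r=.08,zmax=.06):  # bbox centre of low thing near c
    i,w=snap('top'); m=(np.hypot(*(w[...,:2]-c).transpose(2,0,1))<r)&(w[...,2]>.014)&(w[...,2]<zmax)
    q=w[m]; return m.sum(),q.min(0).round(4),q.max(0).round(4),(np.percentile(q,1,axis=0)+np.percentile(q,99,axis=0))/2
def best(p,phi):  # closing line at angle phi
    q0=get_obs()['joint_positions']; c=[]
    for y in(phi-90,phi+90):
        y=(y+180)%360-180
        q=inverse_kinematics(list(p),[180,0,y])
        if q is not None: c.append((np.abs(np.array(q)-q0).max(),y,np.round(q)))
    return min(c,key=lambda t:t[0])
def above(xy,phi,z=.26):
    p=[*xy,z]; y=best(p,phi)[1]; movep(p,[180,0,y]); return y
def st(t=''):
    o=get_obs(); print(t,round(o['clock'],1),o['eef_pos'].round(4),o['tcp_rot'].round(1),'w',round(o['gripper_width'],4),'gf',round(o['grasp_force'],1),'F',o['contact_force'].round(1),'q7',round(o['joint_positions'][6]))
def pick(xy,phi,zg,eff,zl=.26):
    above(xy,phi,zl); line_to([*xy,zg-G],.2); grasp(eff); st('gripped')
    line_to([*xy,zl],.25); st('lifted')
def place(xy,phi,zt,zl=.26):
    above(xy,phi,zl); line_to([*xy,zt+.025],.25); hit=line_to([*xy,zt-.004],.04,max_force=4); st('down %s'%hit)
    open_gripper(); line_to([*xy,zl],.25)
E
python3 - <<'E'
from h import *
z,r=weight(); print(z,r, low([.4245,-.2135]))
a=r[2] if r[1][0]>r[1][1] else r[2]+90
xy=np.array(r[0])/1000+[.001,-.002]; print(a,xy)
above(xy,a,.2); st()
line_to([*xy,.03],.2); print(line_to([*xy,.011],.05,max_force=15)); grasp(40); st('g')
line_to([*xy,.2],.2); st('lift')
P=[.45,-.01]; above(P,0,.2); line_to([*P,.03],.2); print(line_to([*P,.002],.04,max_force=5)); st('dn'); open_gripper(); line_to([*P,.26],.25)
above([.4245,-.2135],0); i,w=snap('top'); save('t1',i); print(low([.4245,-.2135])); st()
E
```

```text
0.026923304059626996 ((615.8704833984375, -30.028953552246094), (50.62961196899414, 31.17475700378418), 75.28264617919922) (np.int64(438), array([ 0.4035, -0.2353,  0.0142]), array([ 0.4451, -0.1379,  0.0489]), array([ 0.42398396, -0.21235284,  0.03319453]))
75.28264617919922 [ 0.61687048 -0.03202895]
 2.5 [ 0.6168 -0.0332  0.1999] [-180.    -0.   165.2] w 0.0939 gf 0.0 F [ 0.1 -0.4  0.2] q7 60
False
g 4.7 [ 0.6169 -0.0319  0.0111] [180.    0.  165.3] w 0.0546 gf 40.0 F [ 0.7 -0.1  0.2] q7 53
lift 5.8 [ 0.6162 -0.0321  0.1988] [-1.800e+02 -1.000e-01  1.653e+02] w 0.0547 gf 40.0 F [ 0.8 -0.1 -5.2] q7 60
True
dn 8.6 [ 0.4497 -0.01    0.0045] [-180.    0.   90.] w 0.0546 gf 40.0 F [ 1.7  0.9 -1.4] q7 -20
(np.int64(436), array([ 0.4035, -0.2354,  0.0149]), array([ 0.4451, -0.1374,  0.0518]), array([ 0.42402905, -0.21273086,  0.03793567]))
 11.4 [ 0.425  -0.2121  0.2598] [-180.    -0.    90.1] w 0.0939 gf 0.0 F [-0.1 -0.1  0.1] q7 21
```

View pics/t1.png

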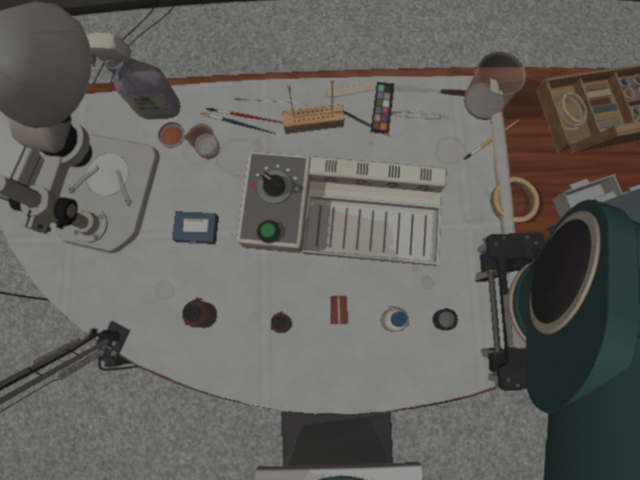

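The weight lies flat at (339,310) on bare table and the loupe is still at (445,319). Now I'll move the loupe, then the white bottle.

```bash
cat > p1.py <<'E'
from h import *
pick([.4245,-.2135],0,.031,12)
place(tray(0,-.068),90+SY,.006+.031-G)
print(low(tray(0,-.068),.035))
pick([.4285,-.115],90,.050,20)
place(tray(.010,-.010),SY,.006+.050-G)
above([.449,.256],90); i,w=snap('top'); save('t2',i); i,w=snap('side'); save('s2',i); st()
E
python3 p1.py
```

```text
gripped 13.9 [ 0.4245 -0.2135  0.0122] [180.   0.  90.] w 0.0408 gf 12.0 F [-0.3  0.1 -0.6] q7 12
lifted 15.1 [ 0.4239 -0.2133  0.2588] [-179.9   -0.    90. ] w 0.0414 gf 12.0 F [ 0.9  0.5 -0.1] q7 21
down True 17.8 [ 0.5987 -0.1509  0.017 ] [ 1.800e+02 -1.000e-01  1.729e+02] w 0.041 gf 12.0 F [-0.2 -0.2 -0.5] q7 77
(np.int64(421), array([ 0.5765, -0.1711,  0.014 ]), array([ 0.6173, -0.1297,  0.0508]), array([ 0.59683606, -0.15036564,  0.03254894]))
gripped 22.7 [ 0.4285 -0.115   0.0312] [ 180.    0. -180.] w 0.0444 gf 19.9 F [0.2 0.5 0.1] q7 82
lifted 23.8 [ 0.4279 -0.1149  0.2589] [ 1.8e+02 -1.0e-01 -1.8e+02] w 0.0442 gf 19.9 F [-1.  -0.2 -2.1] q7 99
down True 26.3 [ 0.6154 -0.0945  0.0364] [179.9  -0.  -97.1] w 0.0445 gf 20.0 F [-0.   0.8  0.3] q7 147
 30.1 [0.4493 0.2556 0.2598] [180.  -0. 180.] w 0.0941 gf 0.0 F [ 0.4  0.5 -0.3] q7 43
```

View pics/t2.png

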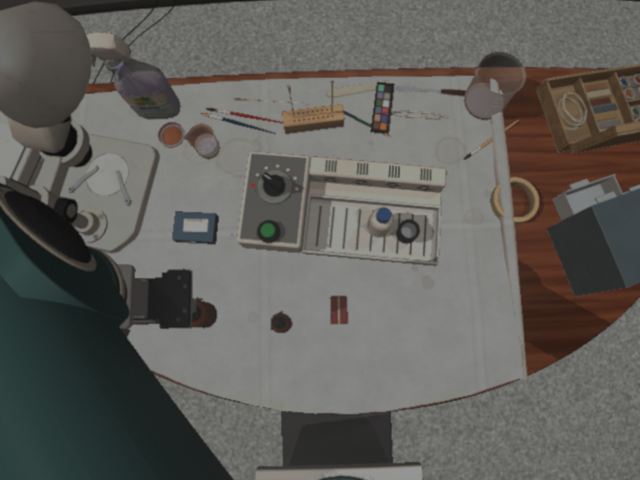

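The loupe (409,231) and white bottle (383,217) stand in the tray. Now bottle a, then the dropper.

```bash
cat > p2.py <<'E'
from h import *
pick([.449,.256],90,.050,20)
place(tray(.010,.097),SY,.006+.050-G)
pick([.4295,.0995],90,.047,12)
place(tray(-.012,.042),SY,.006+.047-G)
movep([.45,-.2,.3],[180,0,90]); i,w=snap('top'); save('t3',i); i,w=snap('side'); save('s3',i); st()
for n in ('t3','s3'):
    a=cv2.imread(f'pics/{n}.png'); a=a[120:340,160:480] if n=='t3' else a[160:380,240:560]
    cv2.imwrite(f'pics/{n}c.png',cv2.resize(a,None,fx=2,fy=2,interpolation=cv2.INTER_CUBIC))
E
python3 p2.py
```

```text
gripped 32.4 [0.449  0.2561 0.0312] [180.   0. 180.] w 0.0514 gf 19.9 F [-0.3  0.5  1.2] q7 28
lifted 33.5 [0.4485 0.2556 0.2588] [-1.8e+02 -1.0e-01 -1.8e+02] w 0.0513 gf 19.9 F [-0.1  0.3 -1.9] q7 43
down True 36.2 [0.6294 0.0115 0.0367] [-180.     0.    82.9] w 0.0516 gf 20.0 F [2.2 0.5 0.8] q7 -27
gripped 41.7 [0.4295 0.0995 0.0282] [-180.   -0.    0.] w 0.0377 gf 12.0 F [ 1.  -1.1 -0.6] q7 -120
lifted 42.7 [0.4289 0.0993 0.2589] [1.8e+02 1.0e-01 0.0e+00] w 0.0375 gf 11.9 F [-0.1  0.6 -1.6] q7 -108
down True 45.8 [ 0.6001 -0.0403  0.033 ] [-179.9    0.    82.9] w 0.0373 gf 12.0 F [ 1.1 -0.3  0.7] q7 -19
 48.9 [ 0.4509 -0.1988  0.2994] [-180.    -0.    90.1] w 0.0937 gf 0.0 F [0.9 0.3 0.1] q7 18
```

View pics/t3c.png

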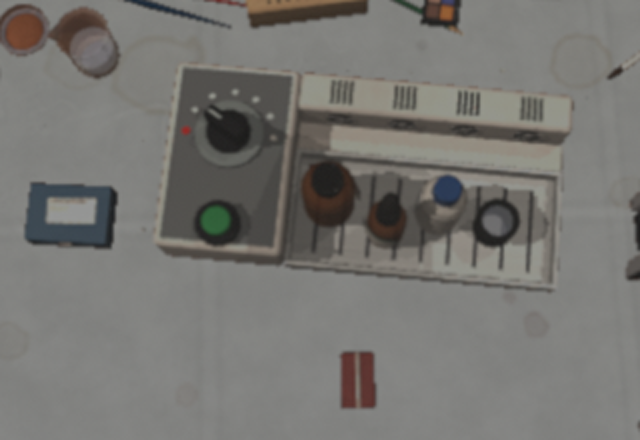

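View pics/s3c.png

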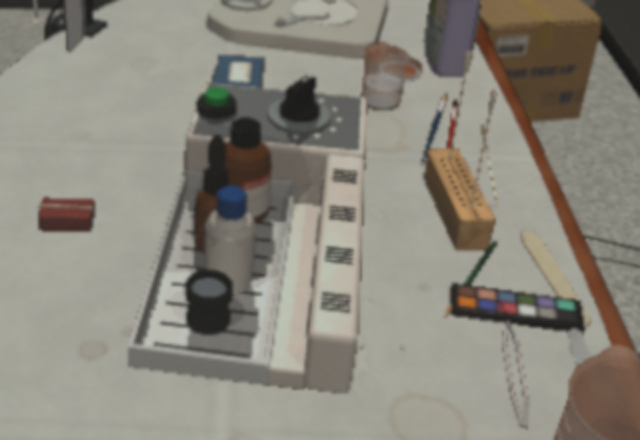

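All four stand upright side by side, and the weight is flat at (358,380) in the crop. Now the selector goes from click 1 to click 4, which is 90° clockwise.

```bash
cat > p3.py <<'E'
from h import *
P=[.6876,.105]; a0=90+SY-30
opts=[]
for y0 in (a0,a0-180):
    qs=[inverse_kinematics([*P,.085],[180,0,(y0-30*k+180)%360-180]) for k in range(4)]
    print(y0,[None if q is None else round(q[6]) for q in qs])
    if all(q is not None for q in qs): opts.append((max(abs(q[6]) for q in qs),y0))
y0=min(opts)[1]; W=lambda y:[180,0,(y+180)%360-180]
movep([*P,.22],W(y0)); line_to([*P,.11],.2); print(line_to([*P,.085],.05,max_force=10)); grasp(15); st('grip')
z=get_obs()['eef_pos'][2]
for k in range(1,10): line_to([*P,.085],.05,rot=W(y0-10*k))
st('turned'); wait(.3); open_gripper(); wait(.2); line_to([*P,.25],.2)
movep([.45,-.2,.3],[180,0,90])
i,w=snap('top'); save('t4',i); st()
cv2.imwrite('pics/t4c.png',cv2.resize(cv2.imread('pics/t4.png')[130:270,220:460],None,fx=3,fy=3,interpolation=cv2.INTER_CUBIC))
q=w[(np.hypot(*(w[...,:2]-P).transpose(2,0,1))<.05)&(w[...,2]>.1)]
print(cv2.minAreaRect((q[:,:2]*1000).astype(np.float32)))
E
python3 p3.py
```

```text
52.900000000000006 [-62, -89, -117, -144]
-127.1 [109, 81, 54, 24]
False
grip 52.9 [0.6864 0.1061 0.085 ] [ 179.9   -0.  -127. ] w 0.014 gf 15.0 F [-9.  2.  4.] q7 109
turned 55.9 [0.6862 0.1079 0.085 ] [180.   -0.2 143. ] w 0.014 gf 15.0 F [-9.2 10.   4.1] q7 29
 60.1 [ 0.4508 -0.1991  0.2997] [-180.    -0.    90.1] w 0.0937 gf 0.0 F [ 0.6 -0.5 -0.5] q7 19
((686.7327880859375, 106.31619262695312), (15.334850311279297, 41.21086883544922), 53.521629333496094)
```

View pics/t4c.png

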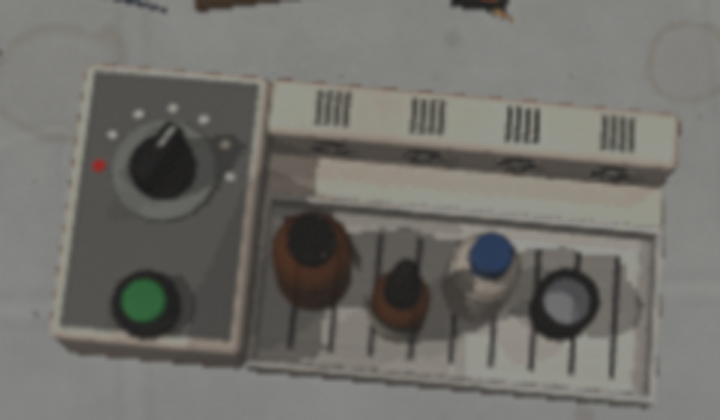

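The pointer line runs (160,145) to (175,125), aimed at the fourth white dot (204,118). The bar angle of -36.5° agrees with click 4. Now the button.

```bash
cat > p4.py <<'E'
from h import *
B=[.5972,.118]
above(B,SY,.2); grasp(10); line_to([*B,.095],.15); st('near')
print(line_to([*B,.0775],.02,max_force=14)); st('pressed'); wait(.3); st('hold')
line_to([*B,.2],.1); movep([.45,-.2,.3],[180,0,90]); wait(.5)
i,w=snap('top'); save('t5',i); st(); i,_=snap('side'); save('s5',i)
q=w[(np.hypot(*(w[...,:2]-[.687,.106]).transpose(2,0,1))<.05)&(w[...,2]>.1)]
print(cv2.minAreaRect((q[:,:2]*1000).astype(np.float32)))
E
python3 p4.py
```

```text
near 63.8 [0.5977 0.1182 0.0958] [179.9  -0.   82.9] w 0.0003 gf 0.0 F [ 0.5  0.3 -0.1] q7 -34
True
pressed 64.4 [0.5974 0.118  0.0812] [180.    0.   82.9] w 0.0003 gf 5.8 F [-3.7 -1.1 11.6] q7 -35
hold 64.7 [0.5974 0.118  0.0812] [180.    0.   82.9] w 0.0003 gf 6.1 F [-3.2 -1.3 12. ] q7 -35
 68.0 [ 0.45 -0.2   0.3 ] [-180.    0.   90.] w 0.0003 gf 0.0 F [ 0.7  0.5 -0.1] q7 18
((686.3575439453125, 106.16703033447266), (15.372396469116211, 41.047462463378906), 54.57596206665039)
```

View pics/t5.png

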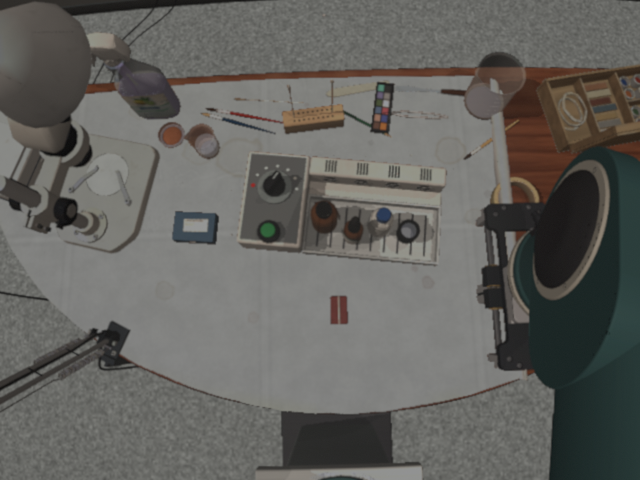

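View pics/s5.png

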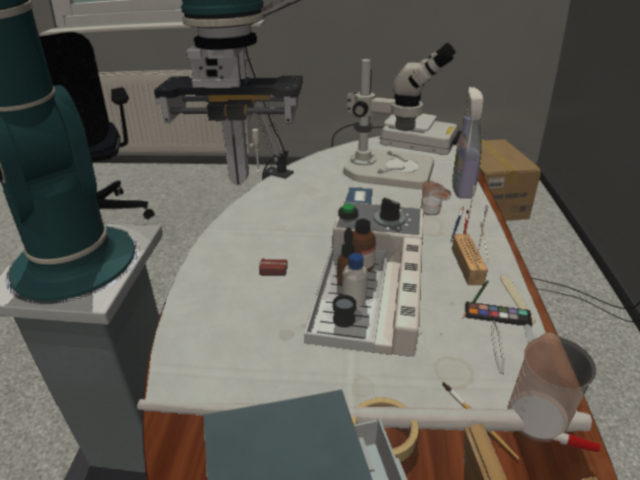

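The button bottomed out at z = 0.081 with 12 N and was released. The four items stand in the tray (320–410, 215–232), the weight is flat at (339,310), the slide box is unmoved at (195,227) and the selector is on click 4.

```bash
python3 -c "from bench import *; print(hand_in())"
```

```text
the job is handed in; nothing more can be done
None
```

The job is handed in: the weight is flat on the table, all 4 items (3 bottles and 1 loupe) stand in the tray, the selector is at click 4, and the start button was pressed fully and released; the slide box was not touched.

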